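Unclip the battery cover of a cell tester

ROBOT

A 7-joint arm with a two-finger parallel gripper is mounted at the origin on the work surface. World frame = base frame: x ahead of the robot, y to its left, z up, the work surface at z = 0. Lengths are in m, angles in rad, forces in N, time in s.
With the tool pointing down it reaches from about 0.425 to 1.025 m from the base axis. Payload 9.4 kg.
Tool frame: the origin (TCP) lies between the finger pads; the fingertips stand 11 mm ahead of it and the grasp point (between the pads) lies 8 mm behind it; z points along the fingers, y is the line along which they close (so a half turn about z gives the same grasp; the last joint's range is limited). The gripper opens to 93 mm and grips with 3 to 60 N. Pads are 15 mm wide; open, the fingers measure 128 mm over their backs; the gripper's body (75 mm by 188 mm) begins 65 mm behind the grasp point.
Start: joints at [1.253, 0.599, -0.003, 1.599, 0.002, 0.943, -0.08], TCP at [0.173, -0.704, 0.23] pointing down, gripper open.
Joint ranges: [-2.57, 2.57], [-0.35, 1.97], [-1.29, 1.29], [0.11, 2.56], [-1.05, 4.19], [0.11, 1.86], [-2.63, 2.63]. Speed limits (rad/s): [2.22, 2.22, 3.01, 3.01, 3.14, 3.14, 3.14].

INTERFACE

Orientations are given as [roll, pitch, yaw] about the fixed x, y, z axes, in that order (R = Rz(yaw) Ry(pitch) Rx(roll)).
In Python, from cell import r gives the robot as it stands.
- The arm moves only by the shell command python3 -m jog 'ROWS' [FORCE]. ROWS is JSON, a list of rows, each a list of 7 numbers: the opening, from 0 (shut) to 1 (fully open), then the shift along the tool's x, y, z in mm, then the turn, a rotation vector about the tool's x, y, z in rad. In form: [[fingers, x, y, z, ax, ay, az], ...]. A call has 1 to 20 rows; each row is the pose to reach, as a shift and turn from the pose commanded when the call began, along the tool's axes at that moment; what a row does not reach only later rows make up. A row lasts 1/8 s, in which the tool goes at most 62.5 mm and 10.7 degrees, less where a joint would pass 70% of its speed; a pose out of reach is approached as far as the arm can. A call with a gripper value outside its range is refused whole. The fingers move at their own pace and stop on an object; FORCE is the grip in N (left out, the last holds). Time passes only in rows, so rows that repeat a pose let the fingers close. It gives the time, the measured TCP pose, the force, the opening and the grip force at its end, in the units of the state.
- r.sense(): the state, without advancing time (a new reading comes with each control period).
- r.snapshot(name): name is "scene" or "top" or "wrist"; returns a dict with "color" (384x512x3 uint8, blue, green, red), "fx", "fy", "cx", "cy" (pixels), "R" (3x3) and "t" (3): a world point X has camera coordinates R X + t. Camera axes: x right, y down, z forward; pixel columns grow to the right and rows downward; lengths in m; the calibration is good to about 2 mm. A picture is of the moment at which its call begins. There is no depth.
- r.sign_off(): hands the job in; it is judged then, once.
The state is a dict: "time": time; "joints": joint angles; "joint_vel": joint speeds; "joint_efforts": joint torques, N m; "tool_pos": TCP position; "tool_rot": TCP orientation; "wrist_force": force on the tool from outside, world axes, zero at the start; "torque": the same for the moment, N m; "opening": opening from 0.0 (shut) to 1.0 (fully open); "grasp_force": force on a finger pad.
Only numpy, scipy, OpenCV 4.12 (cv2) and the standard library are available. Lean on these libraries where they do the work, as an engineer would, in place of code of your own. Each camera call takes 0.05 s, during which the arm holds its last target. There are 200 camera calls.

TASK

Take the battery cover off the cell tester: squeeze its springy snap tab inward against the fixed rib opposite, keep it squeezed while you lift the cover straight off, then lower the cover, level and right way up, to the floor of the parts tray before you let go. It is thin plastic: squeeze no harder than the tab needs, let the rib take the squeeze so that the cover is never shoved or pressed hard against the tester, and never pull while the tab is still hooked. Leave the screwdriver, jar and brass stand where they are.

Things in the scene. Friction and masses are not known exactly. Their poses are not given: they have to be found in the camera images.
- tester: Battery tester, fixed: a black box 190 (x) x 130 (y) x 56 mm high, a round flat dial on top at x = +52 mm, two terminals on its +x end. Origin: centre of its underside; z up. Its flat top has a battery bay opening (see bay) that the cover closes.
- bay (a point): Centre of the tester's bay opening, level with its top: tester frame (-30, 0, 56) mm. Opening 76 (x) x 48 (y) mm, rim 6 mm thick. The cover's origin starts here, axes as the tester's.
- cover: Loose grey battery cover, 70 to 110 g in all. Origin: centre of its plate's underside. Plate 84 (x) x 64 (y) x 4 mm. On it stand the snap tab and, oppopoint, a push-on grip rib (see rib_mid), tops 28 mm above the origin, to be pinched together along y from above, the fingertips close over the plate. More than 10 N between cover (tab included) and tester in any direction cracks it.
- rib_mid (a point): Cover frame (0, 22, 16) mm: mean place of the rib's outer (+y) face. The rib, 40 (x) x 4 mm, stands tight, but anywhere from y = 16 to 28 mm, not measured: feel for it. As the tab goes in, fingers that close equally must shift 1 mm to cover +y per 2 mm closed, or the rib drags the cover on the tester; as they slide they may also press it down.
- snap: Snap tab, upright springy plate 24 (x) x 3 mm. Origin: middle of its outer face, cover frame (0, -22, 16) mm at rest; axes as the cover. Gives only inward (cover +y), 10 mm to a hard stop: 10.2 N to start, 14.4 N at 7 mm, 16.2 N at the stop. The fingers crack it above 23 N. Pressed without bracing the rib, its spring alone pushes the cover on the tester with over 10 N.
- barb (a point): Tip of the tab's hook below the plate, cover frame (0, -31, -10) mm at rest; it moves with the tab. It hooks under the bay's rim, and is free once the tab is in 6 to 8 mm (the cover has 1 mm of play each way): press to the stop or nearly.
- lug (a point): Foot of one of the two lugs under the cover's plate, cover frame (35, 0, -16) mm; the other is at x = -35 mm. The lugs fit the bay with 1 mm of play; lifted 20 mm the cover is clear. On a flat floor the cover stands level on them, its origin 16 mm up.
- tray: Open aluminium parts tray, fixed, empty, 170 (x) x 130 (y) x 22 mm high, walls and floor 5 mm thick. Origin: centre of its underside; z up. The cover standing on its floor has its origin 21 mm above this, and fits at any yaw near the middle.
- screwdriver: Bystander: screwdriver with a blue handle, 160 mm long, 26 mm thick, lying on the bench along its own x; origin under its middle.
- oil_jar: Bystander: small jar with a black lid, 42 mm across, 55 mm high; origin at the centre of its underside.
- stand: Bystander: round brass casing stand, 52 mm across, 24 mm high; origin at the centre of its underside.
There are look-alikes about, which are no part of the job. There is more than one size of the cover; the job needs the smallest.

How it is judged:
By the outcome, as a careful person would: the job done as asked, in the order asked, and still so for the second after the job is handed in, with the robot touching nothing.
It also fails if it takes over 72 s, if anything falls off the work surface, if the arm or the gripper's body presses on something with over 40 N, if the wrist force passes 120 N, or if a joint passes its speed limit or range.

## Working session

There is one attempt and no reset: what is moved stays moved. The work goes in short steps, Python scripts to look and compute and a shell command to move; the robot and the scene stay as the last step left them, time stands still between calls to the robot, and variables do not carry over. Pictures are saved under pics/ and viewed, at most 10 in all, crops included, and the job is handed in when it is done.

```bash
mkdir -p pics; ls; python3 - <<'E'
from cell import r
import cv2,numpy as np
for n in("scene","top"):
    s=r.snapshot(n); cv2.imwrite(f"pics/{n}0.png",s["color"]); print(n,s["fx"],s["cx"],np.round(s["R"],3).tolist(),np.round(s["t"],3))
print(r.sense())
E
```

```text
pics
scene 499.7889823557667 263.1972551839355 [[0.729, 0.685, 0.005], [0.566, -0.599, -0.567], [-0.385, 0.416, -0.824]] [-0.478 -0.247  1.266]
top 452.1583516104866 260.2852778909441 [[-0.057, -0.998, 0.007], [-0.978, 0.054, -0.203], [0.202, -0.019, -0.979]] [0.11  0.559 1.182]
{'time': 0.1, 'joints': array([ 1.2532977 ,  0.60005315, -0.00255077,  1.60001373,  0.00179279,
        0.9429125 , -0.07980717]), 'joint_vel': array([-0.00080539, -0.00387904,  0.00160803, -0.00174686, -0.00150148,
       -0.00023946, -0.00068125]), 'joint_efforts': array([ 6.29507209e-03, -7.66555452e+01,  1.50258534e+00, -2.52936709e+01,
       -5.22963668e-02,  1.36741705e-02,  7.67062829e-05]), 'tool_pos': array([ 0.17279481, -0.70368808,  0.22885332]), 'tool_rot': array([-3.14021333e+00,  1.19354457e-04,  2.40851859e-01]), 'wrist_force': array([ 0.70470729,  0.56899408, -0.19303607]), 'torque': array([-0.01311644,  0.02205039, -0.02018859]), 'grasp_force': 0.0, 'opening': 1.0011908617125382}
```

View pics/scene0.png

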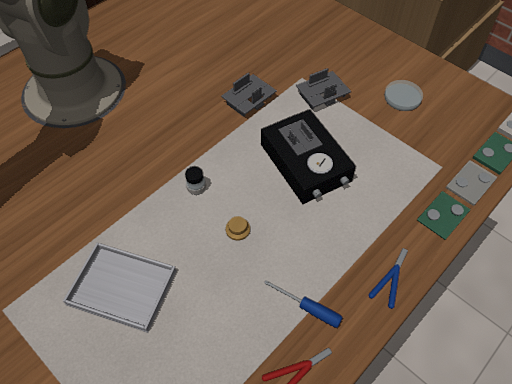

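View pics/top0.png

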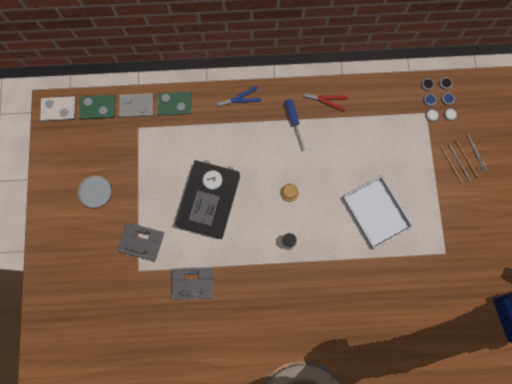

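```bash
cat >h.py <<'E'
import cv2,numpy as np
def ray(s,uv,z):
    R=np.array(s["R"]);c=-R.T@np.array(s["t"])
    d=R.T@np.array([(uv[0]-s["cx"])/s["fx"],(uv[1]-s["cy"])/s["fy"],1.])
    return c+d*(z-c[2])/d[2]
def proj(s,X):
    p=np.array(s["R"])@np.asarray(X,float)+s["t"]; return np.array([s["fx"]*p[0]/p[2]+s["cx"],s["fy"]*p[1]/p[2]+s["cy"]])
E
python3 - <<'E'
from cell import r
from h import *
a=r.snapshot("top");b=r.snapshot("scene")
A=cv2.resize(a["color"][150:310,110:260],None,fx=3.7,fy=3.7,interpolation=2)
B=cv2.resize(b["color"][60:210,215:365],None,fx=3.7,fy=3.7,interpolation=2)
B=cv2.copyMakeBorder(B,0,A.shape[0]-B.shape[0],0,0,0)
I=np.hstack([A,B]);I=cv2.resize(I,None,fx=.72,fy=.72,interpolation=3); print(I.shape); cv2.imwrite("pics/c1.png",I)
# dial, terminals & tray
for s,n,(x0,y0,x1,y1) in((a,"top",(170,155,245,245)),(b,"scene",(255,105,360,205))):
    g=s["color"][y0:y1,x0:x1].max(2)
    m=(g>140).astype(np.uint8); cs,_=cv2.findContours(m,0,2)
    for c in cs:
        if 30<cv2.contourArea(c)<500:
            e=cv2.minAreaRect(c); p=(e[0][0]+x0,e[0][1]+y0); print(n,"bright",p,e[1],ray(s,p,.056).round(4))
    m=(g<45).astype(np.uint8); cs,_=cv2.findContours(m,0,2); c=max(cs,key=cv2.contourArea)
    c=cv2.convexHull(c); q=cv2.approxPolyDP(c,3,True)[:,0]+[x0,y0]
    for p in q: print(n,"dark",p,ray(s,p,.056).round(3))
# tray in top: aluminium rim at z=.022
for s,n,(x0,y0,x1,y1) in((a,"top",(330,165,425,260)),(b,"scene",(55,235,185,335))):
    g=s["color"][y0:y1,x0:x1].astype(int); m=(((g[...,0]-g[...,2])>3)).astype(np.uint8)
    cs,_=cv2.findContours(m,0,2); c=cv2.convexHull(max(cs,key=cv2.contourArea)); e=cv2.minAreaRect(c)
    print(n,"tray",e, [ray(s,p+[x0,y0],.022).round(3).tolist() for p in cv2.approxPolyDP(c,4,True)[:,0]])
E
```

```text
(426, 799, 3)
top dark [194 230] [0.489 0.262 0.056]
scene bright (320.0, 162.5) (19.0, 24.0) [0.6224 0.2124 0.056 ]
scene dark [310 110] [0.508 0.314 0.056]
scene dark [353 163] [0.674 0.26  0.056]
scene dark [351 181] [0.7   0.219 0.056]
scene dark [302 203] [0.662 0.108 0.056]
scene dark [261 144] [0.496 0.163 0.056]
scene dark [261 129] [0.466 0.194 0.056]
top tray ((45.98529052734375, 46.80882263183594), (56.59453201293945, 38.24418258666992), 59.03623962402344) [[0.608, -0.258, 0.022], [0.472, -0.324, 0.022], [0.427, -0.227, 0.022], [0.564, -0.165, 0.022]]
scene tray ((71.0, 87.5), (32.57145690917969, 3.4785046577453613), 18.434947967529297) [[0.611, -0.271, 0.022], [0.556, -0.298, 0.022]]
```

View pics/c1.png

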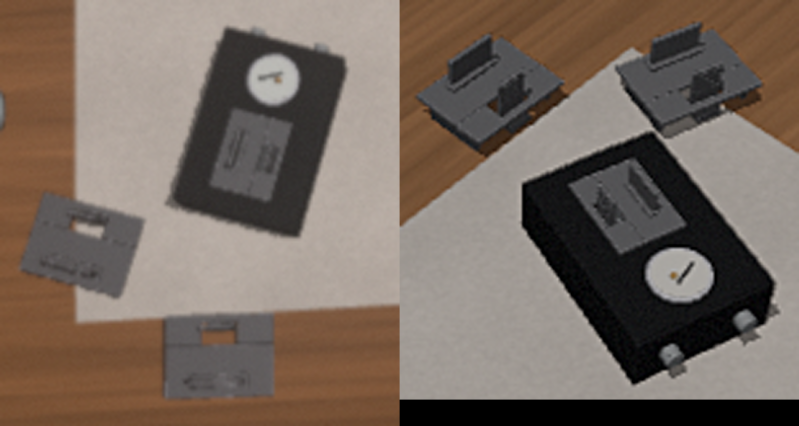

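The smallest cover is the one in the tester, at top (203,208): the look-alikes at (141,242) and (192,284) lie loose and are larger. Its rib is on the left (tester +y) and its slotted tab on the right. I'll move above it for a wrist view.

```bash
python3 -m jog '[[1,450,-254,-20,0,0,-1.3],[1,450,-254,-20,0,0,-1.3],[1,450,-254,-20,0,0,-1.3],[1,450,-254,-20,0,0,-1.3],[1,450,-254,-20,0,0,-1.3],[1,450,-254,-20,0,0,-1.3],[1,450,-254,-20,0,0,-1.3],[1,450,-254,-20,0,0,-1.3],[1,585,-825,-20,0,0,-2.6],[1,585,-825,-20,0,0,-2.6],[1,585,-825,-20,0,0,-2.6],[1,585,-825,-20,0,0,-2.6],[1,585,-825,-20,0,0,-2.6],[1,585,-825,-20,0,0,-2.6],[1,585,-825,-20,0,0,-2.6],[1,585,-825,-20,0,0,-2.6],[1,585,-825,-20,0,0,-2.6],[1,585,-825,-20,0,0,-2.6],[1,585,-825,-20,0,0,-2.6],[1,585,-825,-20,0,0,-2.6]]' 15
python3 - <<'E'
from cell import r
from h import *
print(r.sense()["joints"].round(2))
s=r.snapshot("wrist"); cv2.imwrite("pics/w1.png",s["color"]); print((-np.array(s["R"]).T@s["t"]).round(3),s["fx"])
E
```

```text
time: 2.7
tool_pos: [0.5442, 0.2357, 0.2492]
tool_rot: [-3.14, -0.0, 2.84]
wrist_force: [0.0, -0.2, -0.2]
opening: 1.004
grasp_force: 0.0
[ 0.02  0.52 -0.77  1.86  0.44  0.95  0.32]
[0.474 0.257 0.404] 280.1529591993465
```

View pics/w1.png

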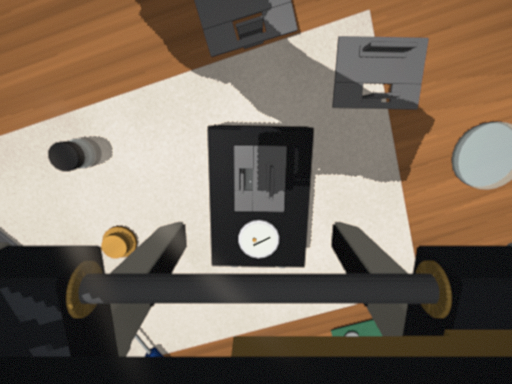

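```bash
cat >m.py <<'E'
from cell import r
from h import *
s=r.snapshot("wrist"); im=s["color"]; g=im.max(2)
cv2.imwrite("pics/w2.png",cv2.resize(im[120:275,195:330],None,fx=3.8,fy=3.8,interpolation=3))
x0,y0=195,110
m=(g[y0:272,x0:330]>150).astype(np.uint8); 
cs,_=cv2.findContours(m[100:155,35:95],0,2); c=max(cs,key=cv2.contourArea); e=cv2.fitEllipse(c); d=ray(s,np.array(e[0])+[x0+35,y0+100],.057); print("dial",np.array(e[0])+[x0+35,y0+100],e[1],d.round(4))
# silhouettes sides: per row, first/last dark
L=[];Rr=[];sp=[]
for v in range(140,255,3):
    k=np.where(g[v,195:330]<30)[0]; 
    L.append(ray(s,(k[0]+195-.5,v),.056)[:2]); Rr.append(ray(s,(k[-1]+195+.5,v),.056)[:2])
for P in(L,Rr):
    P=np.array(P,np.float32); l=cv2.fitLine(P,cv2.DIST_HUBER,0,.001,.001).ravel(); l[:2]*=np.sign(l[0]); print("edge",np.arctan2(l[1],l[0]),l[2:],"dial offset",l[0]*(d[1]-l[3])-l[1]*(d[0]-l[2]))
# plate
gg=cv2.GaussianBlur(g,(3,3),0)[138:220,222:298]; m=(gg>32).astype(np.uint8); m=cv2.morphologyEx(m,3,np.ones((5,5)))
cs,_=cv2.findContours(m,0,2); c=max(cs,key=cv2.contourArea); e=cv2.minAreaRect(c); b=cv2.boxPoints(e)+[222,138]; 
P=[ray(s,p,.060)[:2] for p in b]; print("plate",b.round(1).tolist(),np.round(P,4).tolist(),np.mean(P,0),[np.linalg.norm(P[i]-P[i-1]) for i in range(4)])
E
python3 m.py
```

```text
dial [258.71205521 238.36929321] (36.23345184326172, 39.4122200012207) [0.6242 0.2099 0.057 ]Traceback (most recent call last):
  File "m.py", line 12, in <module>
    L.append(ray(s,(k[0]+195-.5,v),.056)[:2]); Rr.append(ray(s,(k[-1]+195+.5,v),.056)[:2])
                    ~^^^
IndexError: index 0 is out of bounds for axis 0 with size 0
```

View pics/w2.png

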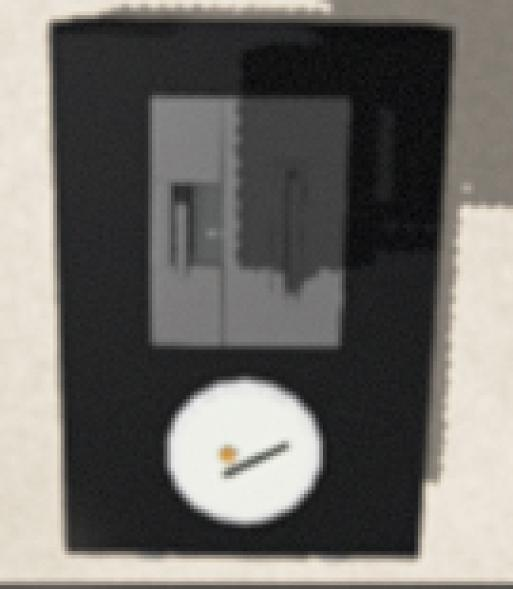

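```bash
sed -i 's/<30)/<62)/; s/gg>32/gg>43/' m.py; python3 m.py; python3 - <<'E'
from cell import r
from h import *
s=r.snapshot("wrist")
f=lambda p,z:ray(s,np.array(p)/3.8+[195,120]-.37,z)
for n,z,P in(("plate",.060,[(150,97),(352,97),(341,347),(150,347)]),("testertop",.056,[(52,24),(453,28),(418,555),(67,550)])):
    Q=np.array([f(p,z)[:2] for p in P]);print(n,Q.round(4).tolist(),Q.mean(0).round(4),[np.linalg.norm(Q[i]-Q[i-1]).round(4) for i in range(4)])
    print([np.arctan2(*(Q[b]-Q[a])[::-1]).round(4) for a,b in((0,3),(1,2))],[np.arctan2(*(Q[b]-Q[a])[::-1]).round(4)-np.pi/2 for a,b in((0,1),(3,2))])
for n,p in(("rib top near/far",(290,170)),("",(293,293)),("tab top",(182,190)),("",(182,275))): print(n,f(p,.084).round(4))
E
```

```text
dial [258.91384506 238.13302231] (36.43477249145508, 39.45479965209961) [0.6242 0.21   0.057 ]
edge -0.31708226 [0.5525282  0.16718097] dial offset 0.06300375311803427
edge -0.3224188 [0.59031457 0.2884887 ] dial offset -0.06373518860773689
plate [[222.0, 138.0], [286.0, 138.0], [286.0, 212.0], [222.0, 212.0]] [[0.4844, 0.2067], [0.5074, 0.2806], [0.5983, 0.2548], [0.5736, 0.1756]] [0.54092477 0.22944063] [np.float64(0.09444278320675523), np.float64(0.0773597315362199), np.float64(0.09440070183308157), np.float64(0.0830055692816509)]
plate [[0.497, 0.218], [0.5162, 0.2798], [0.5964, 0.2533], [0.577, 0.1911]] [0.5466 0.2355] [np.float64(0.0844), np.float64(0.0647), np.float64(0.0844), np.float64(0.0651)]
[np.float64(-0.3251), np.float64(-0.3199)] [np.float64(-0.3022963267948966), np.float64(-0.3021963267948966)]
testertop [[0.4661, 0.1952], [0.5054, 0.3167], [0.683, 0.2581], [0.643, 0.1366]] [0.5744 0.2266] [np.float64(0.1864), np.float64(0.1277), np.float64(0.1871), np.float64(0.1279)]
[np.float64(-0.3199), np.float64(-0.3188)] [np.float64(-0.31209632679489663), np.float64(-0.31789632679489666)]
rib top near/far [0.5288 0.2542 0.084 ]
 [0.5663 0.244  0.084 ]
tab top [0.5249 0.2211 0.084 ]
 [0.5504 0.2127 0.084 ]
```

Tester pose is consistent three ways (dial, edges and plate sizes): bay at (0.5463, 0.2357), yaw -0.318, plate measures 84.4 x 65 mm. I'll descend to just above the tab and rib and check.

```bash
python3 -m jog '[[0.75,-2,-2,50,0,0,0.0164],[0.75,-2,-2,100,0,0,0.0164],[0.75,-2,-2,135,0,0,0.0164],[0.75,-2,-2,145,0,0,0.0164],[0.75,-2,-2,145,0,0,0.0164],[0.75,-2,-2,145,0,0,0.0164]]' 3
python3 - <<'E'
from cell import r
from h import *
q=r.sense();print(q["tool_pos"].round(4),q["tool_rot"].round(4))
s=r.snapshot("wrist"); cv2.imwrite("pics/w3.png",cv2.resize(s["color"],None,fx=1.5,fy=1.5,interpolation=3))
B=np.array([.5463,.2357]);ex=np.array([.95,-.3127]);ey=np.array([.3127,.95])
for n,x,y,z in(("tabtop",0,-22,28),("rib16",0,16,28),("rib22",0,22,28),("rib16 x20",20,16,28),("rib16 x-20",-20,16,28),("plate",-42,-32,4),("plate",-42,32,4)):
    print(n,(1.5*proj(s,[*(B+ex*x/1e3+ey*y/1e3),.056+z/1e3])).round(0))
E
```

```text
time: 3.65
tool_pos: [0.5463, 0.2344, 0.1061]
tool_rot: [3.14, 0.002, 2.824]
wrist_force: [0.3, 0.3, -0.3]
opening: 0.753
grasp_force: 0.0
[0.5463 0.2344 0.1061] [3.1402e+00 1.5000e-03 2.8240e+00]
tabtop [343. 342.]
rib16 [427. 342.]
rib22 [440. 342.]
rib16 x20 [426. 383.]
rib16 x-20 [428. 300.]
plate [325. 242.]
plate [458. 242.]
```

View pics/w3.png

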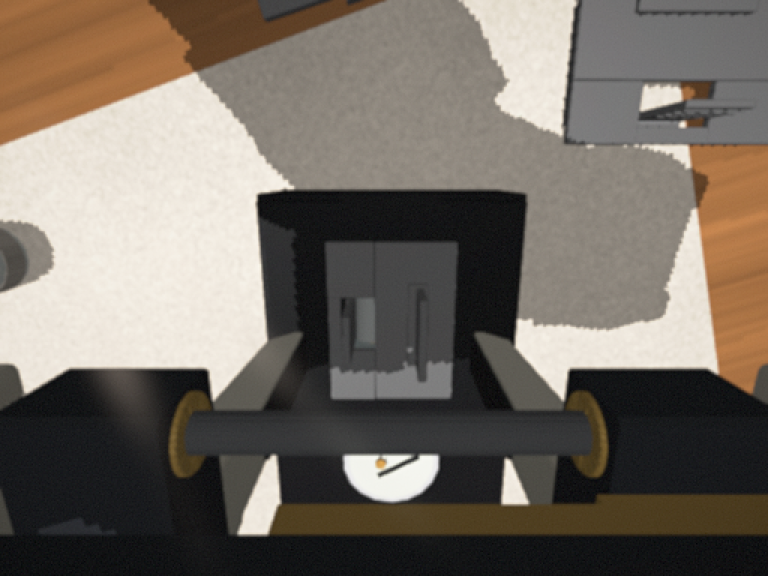

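Plate corners and tab match the predictions within 1 px. The rib's outer edge is at column 428, i.e. y of about 16 mm. I'll descend, then close lightly with 3 N to feel.

```bash
python3 -m jog '[[0.75,0,0,10,0,0,0],[0.75,0,0,20,0,0,0],[0.75,0,0,26,0,0,0],[0.75,0,0,29,0,0,0],[0.75,0,0,29,0,0,0],[0.75,0,0,29,0,0,0]]' 3
python3 - <<'E'
from cell import r
q=r.sense();print(q["tool_pos"].round(4),q["tool_rot"].round(4))
E
```

```text
time: 4.45
tool_pos: [0.5456, 0.2343, 0.0757]
tool_rot: [3.141, 0.0, 2.825]
wrist_force: [0.3, 0.8, 0.2]
opening: 0.75
grasp_force: 0.0
[0.5456 0.2343 0.0757] [3.1414e+00 1.0000e-04 2.8245e+00]
```

```bash
python3 -m jog '[[0.6,0,-1.5,1,0,0,0],[0.48,0,-1.5,1,0,0,0],[0.46,0,-1.5,1,0,0,0],[0.46,0,-1.5,1,0,0,0],[0.46,0,-1.5,1,0,0,0]]' 3
python3 -m jog '[[0.45,0,0,0,0,0,0],[0.44,0,0,0,0,0,0],[0.43,0,0,0,0,0,0],[0.43,0,0,0,0,0,0],[0.43,0,0,0,0,0,0]]' 3;python3 - <<'E'
from cell import r
q=r.sense();print(q["tool_pos"].round(4),q["opening"]*93,q["wrist_force"].round(2),q["grasp_force"])
E
```

```text
time: 5.08
tool_pos: [0.5451, 0.2328, 0.0746]
tool_rot: [3.142, -0.0, 2.824]
wrist_force: [0.6, -1.4, -1.2]
opening: 0.457
grasp_force: 0.0
time: 5.7
tool_pos: [0.5451, 0.2327, 0.0746]
tool_rot: [-3.142, -0.0, 2.824]
wrist_force: [-0.5, -0.2, -0.3]
opening: 0.43
grasp_force: 0.0
[0.5451 0.2327 0.0746] 39.97349146388153 [-0.46 -0.16 -0.31] 0.0
```

```bash
cat >q.py <<'E'
from cell import r
import numpy as np
q=r.sense();f=q["wrist_force"];p=q["tool_pos"]-[.5463,.2357,.056]
print("tester x,y,z mm",(1e3*np.array([p[:2]@[.95,-.3127],p[:2]@[.3127,.95],p[2]])).round(2),"open",round(q["opening"]*93,2),"F tester xyz",np.round([f[:2]@[.95,-.3127],f[:2]@[.3127,.95],f[2]],2),"grasp",round(q["grasp_force"],2),"t",round(q["time"],2))
E
for i in 1 ; do python3 -m jog '[[0.42,0,0,0,0,0,0],[0.42,0,0,0,0,0,0]]' 3 >/dev/null; python3 q.py; python3 -m jog '[[0.41,0,0,0,0,0,0],[0.41,0,0,0,0,0,0],[0.41,0,0,0,0,0,0]]' 3 >/dev/null;python3 q.py;python3 -m jog '[[0.40,0,0,0,0,0,0],[0.40,0,0,0,0,0,0],[0.40,0,0,0,0,0,0]]' 3 >/dev/null;python3 q.py; done
```

```text
tester x,y,z mm [-0.23 -3.16 18.59] open 39.22 F tester xyz [ 0.15  0.43 -0.5 ] grasp 0.17 t 5.95
tester x,y,z mm [-0.25 -3.23 18.57] open 37.98 F tester xyz [0.26 0.1  0.28] grasp 0.19 t 6.33
tester x,y,z mm [-0.19 -3.2  18.61] open 38.52 F tester xyz [-0.28 -0.16 -0.29] grasp 3.0 t 6.7
```

Contact at a width of about 38.2 mm with no side force, so rib y is about 16. Now squeeze the tab in small steps, with the half shift.

```bash
python3 -m jog '[[0.40,0,0.5,0,0,0,0],[0.40,0,0.5,0,0,0,0],[0.40,0,0.5,0,0,0,0]]' 16.5 >/dev/null; python3 q.py; python3 -m jog '[[0.394,0,0.25,0,0,0,0],[0.389,0,0.5,0,0,0,0],[0.389,0,0.5,0,0,0,0]]' >/dev/null; python3 q.py; 
```

```text
tester x,y,z mm [-0.19 -3.01 18.6 ] open 37.55 F tester xyz [-0.85 -1.04  2.32] grasp 9.75 t 7.08
tester x,y,z mm [-0.18 -2.35 18.58] open 36.52 F tester xyz [ 0.34 -1.56  2.82] grasp 10.22 t 7.45
```

```bash
python3 -m jog '[[0.384,0,0.2,0,0,0,0],[0.378,0,0.4,0,0,0,0],[0.378,0,0.4,0,0,0,0]]' >/dev/null; python3 q.py; python3 -m jog '[[0.373,0,0.25,0,0,0,0],[0.368,0,0.5,0,0,0,0],[0.368,0,0.5,0,0,0,0]]' >/dev/null; python3 q.py; 
```

```text
tester x,y,z mm [-0.19 -1.79 18.58] open 35.55 F tester xyz [-0.62 -1.98  1.94] grasp 10.95 t 7.83
tester x,y,z mm [-0.19 -1.37 18.59] open 34.67 F tester xyz [-0.37 -1.47  1.96] grasp 11.43 t 8.2
```

```bash
python3 -m jog '[[0.362,0,0.25,0,0,0,0],[0.357,0,0.5,0,0,0,0],[0.352,0,0.75,0,0,0,0],[0.346,0,1,0,0,0,0],[0.346,0,1,0,0,0,0]]' >/dev/null; python3 q.py; python3 -m jog '[[0.341,0,0.25,0,0,0,0],[0.335,0,0.5,0,0,0,0],[0.33,0,0.75,0,0,0,0],[0.325,0,1,0,0,0,0],[0.325,0,1,0,0,0,0]]' >/dev/null; python3 q.py; 
```

```text
tester x,y,z mm [-0.19 -0.28 18.61] open 32.68 F tester xyz [-0.11 -1.51  0.11] grasp 12.73 t 8.82
tester x,y,z mm [-0.17  0.68 18.62] open 30.87 F tester xyz [-0.5  -0.29  1.2 ] grasp 13.89 t 9.45
```

```bash
python3 -m jog '[[0.32,0,0.25,0,0,0,0],[0.314,0,0.5,0,0,0,0],[0.309,0,0.75,0,0,0,0],[0.304,0,1,0,0,0,0],[0.304,0,1,0,0,0,0]]' >/dev/null; python3 q.py; python3 -m jog '[[0.301,0,0.15,0,0,0,0],[0.298,0,0.3,0,0,0,0],[0.298,0,0.3,0,0,0,0],[0.298,0,0.3,0,0,0,0]]' >/dev/null; python3 q.py; 
```

```text
tester x,y,z mm [-0.23  1.65 18.59] open 28.86 F tester xyz [ 0.36 -1.49  1.17] grasp 14.96 t 10.07
tester x,y,z mm [-0.23  1.95 18.6 ] open 27.86 F tester xyz [ 0.45 -1.86  1.74] grasp 15.17 t 10.57
```

```bash
python3 -m jog '[[0.294,0,0.15,0,0,0,0],[0.29,0,0.3,0,0,0,0],[0.29,0,0.3,0,0,0,0],[0.29,0,0.3,0,0,0,0]]' 16.5 >/dev/null; python3 q.py; python3 q.py
```

```text
tester x,y,z mm [-0.21  2.23 18.58] open 28.29 F tester xyz [-0.24 -2.07  1.63] grasp 16.5 t 11.07
tester x,y,z mm [-0.21  2.23 18.58] open 28.29 F tester xyz [-0.24 -2.07  1.63] grasp 16.5 t 11.07
```

Tab at the stop: 16.5 N, 10 mm closed. Relieve the side force and lift gently, watching the force.

```bash
python3 -m jog '[[0.28,0,-0.3,0,0,0,0],[0.28,0,-0.3,-0.7,0,0,0],[0.28,0,-0.3,-1.4,0,0,0],[0.28,0,-0.3,-2,0,0,0]]' 16.5 >/dev/null; python3 q.py; python3 -m jog '[[0.28,0,0,-1,0,0,0],[0.28,0,0,-2,0,0,0],[0.28,0,0,-3,0,0,0]]' >/dev/null; python3 q.py
```

```text
tester x,y,z mm [-0.28  2.1  20.6 ] open 28.3 F tester xyz [ 0.31 -0.57 -0.41] grasp 16.5 t 11.57
tester x,y,z mm [-0.21  2.   23.69] open 28.11 F tester xyz [ 0.42 -0.01 -1.09] grasp 16.5 t 11.95
```

Free (only its weight shows). Lift on and look.

```bash
python3 -m jog '[[0.28,0,0,-4,0,0,0],[0.28,0,0,-8,0,0,0],[0.28,0,0,-12,0,0,0],[0.28,0,0,-17,0,0,0],[0.28,0,0,-25,0,0,0],[0.28,0,0,-40,0,0,0],[0.28,0,0,-60,0,0,0],[0.28,0,0,-80,0,0,0],[0.28,0,0,-90,0,0,0],[0.28,0,0,-90,0,0,0]]' >/dev/null; python3 q.py; python3 - <<'E'
from cell import r
from h import *
a=r.snapshot("scene");b=r.snapshot("wrist")
cv2.imwrite("pics/lift.png",np.hstack([cv2.resize(a["color"][30:230,215:385],(400,470)),cv2.resize(b["color"][:,100:420],(391,470))]))
# tray rim corners, both views, z=.022
t=r.snapshot("top")
for n,s,(x0,y0,x1,y1),bl in(("top",t,(335,170,418,255),0),("scene",a,(58,238,182,334),0)):
    g=s["color"][y0:y1,x0:x1].astype(int); h=cv2.Canny(cv2.GaussianBlur(s["color"][y0:y1,x0:x1],(3,3),0),40,120)
    m=((g[...,0]-g[...,2])>-3).astype(np.uint8); m=cv2.morphologyEx(m,3,np.ones((5,5)))
    cs,_=cv2.findContours(m,0,2); c=cv2.convexHull(max(cs,key=cv2.contourArea)); q=cv2.approxPolyDP(c,5,True)[:,0]+[x0,y0]
    P=np.array([ray(s,p,.022)[:2] for p in q]); print(n,q.tolist(),P.round(3).tolist(),P.mean(0).round(4),[np.linalg.norm(P[i]-P[i-1]).round(3) for i in range(len(P))])
E
```

```text
tester x,y,z mm [  0.18   2.13 114.59] open 28.01 F tester xyz [-0.42  1.01 -1.77] grasp 16.5 t 13.2Traceback (most recent call last):
  File "<stdin>", line 10, in <module>
ValueError: max() iterable argument is empty
```

View pics/lift.png

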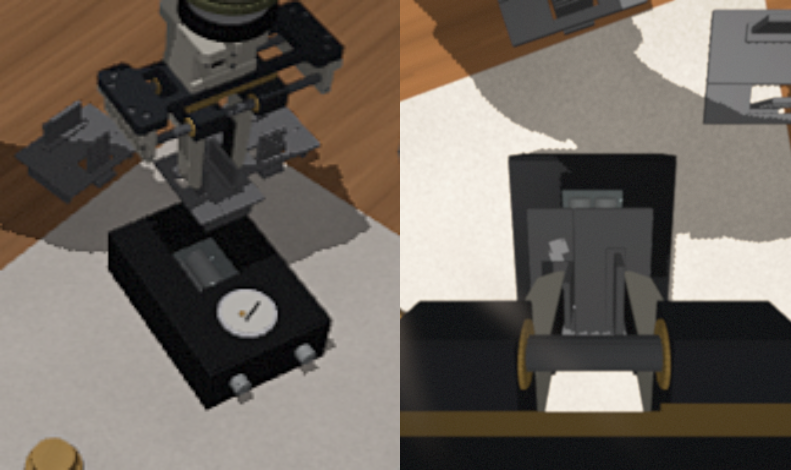

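The picture shows the cover held level between the fingers with the bay open beneath. Now the tray centre.

```bash
python3 - <<'E'
from cell import r
from h import *
t=r.snapshot("top");a=r.snapshot("scene")
# top: bright floor z=.005 ; scene: hull of tray
for n,s,(x0,y0,x1,y1) in(("top",t,(335,170,418,255)),("scene",a,(55,238,185,334))):
    g=s["color"][y0:y1,x0:x1].astype(int); d=g[...,0]-g[...,2]
    print(n,"paper blue-red",np.percentile(d,[5,25,50,75,95]))
    m=(d>np.percentile(d,[5,95]).mean()).astype(np.uint8); m=cv2.morphologyEx(m,3,np.ones((5,5)))
    cs,_=cv2.findContours(m,0,2); c=cv2.convexHull(max(cs,key=cv2.contourArea)); q=cv2.boxPoints(cv2.minAreaRect(c))+[x0,y0] if n=="top" else cv2.approxPolyDP(c,5,True)[:,0]+[x0,y0]
    for z in(.005,.022):
        P=np.array([ray(s,p,z)[:2] for p in q]); print(z,q.round().tolist(),P.round(3).tolist(),P.mean(0).round(4),[np.linalg.norm(P[i]-P[i-1]).round(3) for i in range(len(P))])
P=np.array([ray(a,p,.022)[:2] for p in((103,245),(176,262),(147,327),(67,297))]);print("eye",P.round(3).tolist(),P.mean(0),[np.linalg.norm(P[i]-P[i-1]).round(3) for i in range(4)])
q=r.sense();print(q["tool_pos"],q["tool_rot"],q["joints"].round(2))
E
```

```text
top paper blue-red [-30. -29. -26. -21. -15.]
0.005 [[335.0, 170.0], [417.0, 170.0], [417.0, 254.0], [335.0, 254.0]] [[0.649, -0.144], [0.635, -0.382], [0.394, -0.351], [0.407, -0.122]] [ 0.5212 -0.2499] [np.float64(0.243), np.float64(0.238), np.float64(0.244), np.float64(0.229)]
0.022 [[335.0, 170.0], [417.0, 170.0], [417.0, 254.0], [335.0, 254.0]] [[0.644, -0.141], [0.631, -0.376], [0.393, -0.345], [0.406, -0.119]] [ 0.5184 -0.2452] [np.float64(0.24), np.float64(0.235), np.float64(0.24), np.float64(0.226)]
scene paper blue-red [-46.2 -12.   -6.    2.    3. ]
0.005 [[184, 238], [184, 333], [55, 333], [55, 268], [93, 238]] [[0.523, -0.095], [0.67, -0.226], [0.5, -0.387], [0.389, -0.313], [0.388, -0.222]] [ 0.494  -0.2486] [np.float64(0.185), np.float64(0.197), np.float64(0.234), np.float64(0.133), np.float64(0.091)]
0.022 [[184, 238], [184, 333], [55, 333], [55, 268], [93, 238]] [[0.531, -0.1], [0.676, -0.228], [0.509, -0.386], [0.4, -0.314], [0.399, -0.225]] [ 0.5031 -0.2505] [np.float64(0.182), np.float64(0.193), np.float64(0.23), np.float64(0.13), np.float64(0.089)]
eye [[0.427, -0.22], [0.56, -0.146], [0.619, -0.266], [0.467, -0.332]] [ 0.51814948 -0.24118366] [np.float64(0.119), np.float64(0.153), np.float64(0.135), np.float64(0.166)]
[0.54642643 0.23745431 0.16892899] [-3.14081805e+00 -8.55993507e-04  2.82454071e+00] [-0.04  0.61 -0.7   1.93  0.54  0.8   0.22]
```

```bash
python3 -m jog '[[0.28,-3,-12,0,0,0,0.02],[0.28,-10,-36,0,0,0,0.06],[0.28,-19,-72,0,0,0,0.12],[0.28,-30,-112,0,0,0,0.19],[0.28,-41,-154,0,0,0,0.26],[0.28,-52,-196,0,0,0,0.33],[0.28,-63,-238,0,0,0,0.4],[0.28,-74,-280,0,0,0,0.48],[0.28,-85,-320,0,0,0,0.55],[0.28,-96,-360,0,0,0,0.62],[0.28,-107,-400,0,0,0,0.69],[0.28,-115,-430,0,0,0,0.74],[0.28,-121,-450,0,0,0,0.78],[0.28,-124,-463,0,0,0,0.8],[0.28,-124,-463,0,0,0,0.8],[0.28,-124,-463,0,0,0,0.8]]'
python3 - <<'E'
from cell import r
from h import *
s=r.snapshot("wrist");cv2.imwrite("pics/tray.png",cv2.resize(s["color"],None,fx=1.5,fy=1.5))
q=r.sense();c=q["tool_pos"][:2]
ang=.45;u=np.array([np.cos(ang),np.sin(ang)]);v=np.array([-u[1],u[0]]);C=np.array([.518,-.242])
for i,j in((1,1),(1,-1),(-1,-1),(-1,1)): print((1.5*proj(s,[*(C+u*.085*i+v*.065*j),.022])).round())
E
```

```text
time: 15.45
tool_pos: [0.5203, -0.2397, 0.1697]
tool_rot: [3.141, -0.0, 2.026]
wrist_force: [0.1, -0.1, -0.5]
opening: 0.3
grasp_force: 16.5
[506. 190.]
[493. 360.]
[275. 359.]
[263. 188.]
```

View pics/tray.png

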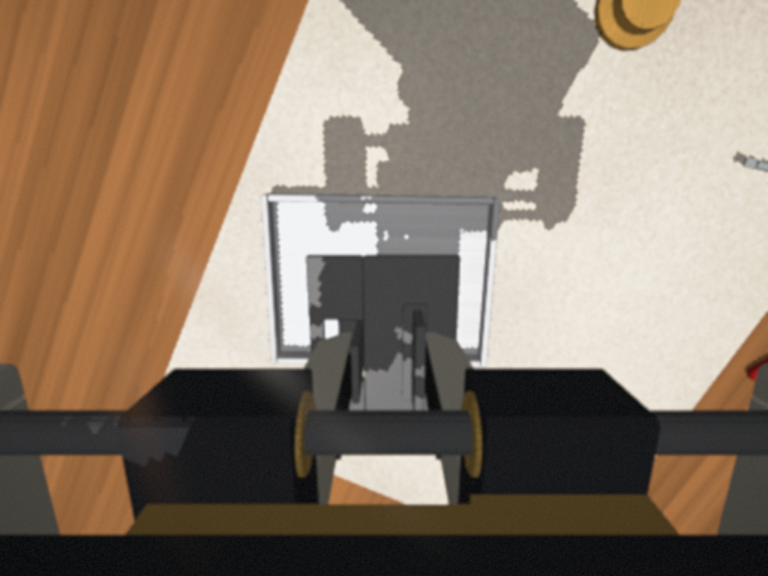

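The tray is centred under the cover, with corners at (263,195), (495,199), (485,361), (278,360). A 3 mm correction, then lower.

```bash
python3 -m jog '[[0.28,-1,-1,15,0,0,0],[0.28,-2,-3,40,0,0,0],[0.28,-2,-3,70,0,0,0],[0.28,-2,-3,95,0,0,0],[0.28,-2,-3,112,0,0,0],[0.28,-2,-3,120,0,0,0],[0.28,-2,-3,125,0,0,0],[0.28,-2,-3,127,0,0,0],[0.28,-2,-3,127,0,0,0],[0.28,-2,-3,127,0,0,0]]' ; python3 -m jog '[[0.28,0,0,1,0,0,0],[0.28,0,0,1.5,0,0,0],[0.28,0,0,1.5,0,0,0]]'
```

```text
time: 16.75
tool_pos: [0.5185, -0.2442, 0.0431]
tool_rot: [3.141, 0.001, 2.024]
wrist_force: [0.7, 0.0, -0.7]
opening: 0.301
grasp_force: 16.5
time: 17.12
tool_pos: [0.5183, -0.2441, 0.0411]
tool_rot: [-3.142, -0.0, 2.024]
wrist_force: [0.2, -0.9, -1.4]
opening: 0.304
grasp_force: 16.5
```

```bash
python3 -m jog '[[0.28,0,0,0.7,0,0,0],[0.28,0,0,0.7,0,0,0]]'|grep -E 'pos|force'; python3 -m jog '[[0.28,0,0,0.5,0,0,0],[0.28,0,0,0.5,0,0,0],[0.28,0,0,0.5,0,0,0]]'|grep -E 'pos|force';python3 -m jog '[[0.28,0,0,0.4,0,0,0],[0.28,0,0,0.4,0,0,0],[0.28,0,0,0.4,0,0,0]]'|grep -E 'pos|force'
```

```text
tool_pos: [0.5183, -0.244, 0.0403]
wrist_force: [0.7, -0.1, 0.0]
grasp_force: 16.5
tool_pos: [0.5183, -0.244, 0.0399]
wrist_force: [0.3, 0.2, -0.8]
grasp_force: 16.5
tool_pos: [0.5183, -0.2441, 0.0396]
wrist_force: [-0.2, -0.3, 1.2]
grasp_force: 16.5
```

```bash
python3 -m jog '[[0.28,0,0,0.4,0,0,0],[0.28,0,0,0.4,0,0,0],[0.28,0,0,0.4,0,0,0]]'|grep -E 'pos|force'
```

```text
tool_pos: [0.5183, -0.2441, 0.0395]
wrist_force: [-1.3, 1.0, 6.2]
grasp_force: 16.5
```

On the floor. Let the tab out slowly with the reverse shift, then open.

```bash
python3 -m jog '[[0.3,0,0,-0.3,0,0,0],[0.315,0,-0.5,-0.3,0,0,0],[0.326,0,-1,-0.3,0,0,0],[0.337,0,-1.5,-0.3,0,0,0],[0.348,0,-2,-0.3,0,0,0],[0.358,0,-2.5,-0.3,0,0,0],[0.369,0,-3,-0.3,0,0,0],[0.38,0,-3.5,-0.3,0,0,0],[0.39,0,-4,-0.3,0,0,0],[0.4,0,-4.5,-0.3,0,0,0],[0.411,0,-5,-0.3,0,0,0],[0.43,0,-5,-0.3,0,0,0],[0.46,0,-5,-0.3,0,0,0],[0.52,0,-5,-0.3,0,0,0],[0.58,0,-5,-0.3,0,0,0],[0.6,0,-5,-0.3,0,0,0]]'
python3 -m jog '[[0.6,0,0,-3,0,0,0],[0.6,0,0,-10,0,0,0],[0.6,0,0,-30,0,0,0],[0.6,0,0,-70,0,0,0],[0.6,0,0,-120,0,0,0],[0.6,0,0,-150,0,0,0],[0.6,0,0,-150,0,0,0]]' | grep -E 'time|pos|force'
python3 - <<'E'
from cell import r
from h import *
a=r.snapshot("scene");b=r.snapshot("wrist")
cv2.imwrite("pics/end.png",np.hstack([cv2.resize(a["color"][220:350,40:210],(390,298)),cv2.resize(b["color"],(400,298))]))
E
```

```text
time: 20.5
tool_pos: [0.5138, -0.2462, 0.0394]
tool_rot: [-3.142, -0.0, 2.024]
wrist_force: [0.2, 0.9, 0.2]
opening: 0.596
grasp_force: 0.0
time: 21.38
tool_pos: [0.5149, -0.2467, 0.1922]
wrist_force: [-0.4, -0.5, 0.2]
grasp_force: 0.0
```

View pics/end.png

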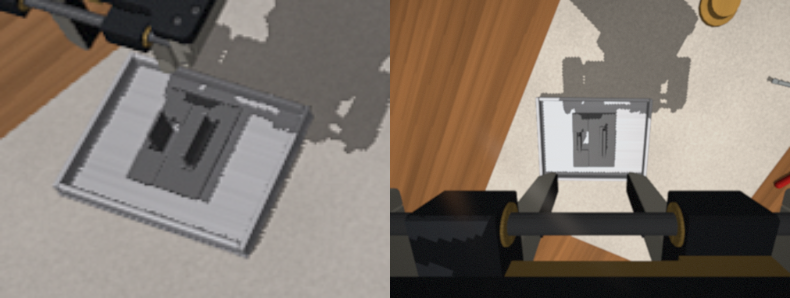

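The picture shows the cover upright and level on the tray floor, at wrist (595,138), with the gripper clear.

```bash
python3 -c "
from cell import r
print(r.sign_off())"
```

```text
the job is handed in; nothing more can be done
None
```

The job is handed in: the cover came off the tester with its tab held in at the stop (grip up to 16.5 N, no pull seen while hooked) and now stands level and right way up on the tray floor, done in about 21 s; the screwdriver, jar and brass stand were not touched.

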